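# Tidy the bar bits on the terrace trolley

## Task

Tidy up the bar bits lying about on the drinks trolley: lay both steel stirrers lengthwise and flat on the floor of the long pine tray, put both bottle stoppers inside the coral bowl, and slip the wooden napkin ring over the post of its stand so that it sits flat on the stand's base. Lower the stoppers into the ceramic bowl rather than dropping them, and leave the two glass tumblers standing where they are.

Things in the scene. Friction and masses are not known exactly. Their poses are not given: they have to be found in the camera images.
- stirrer_a: First steel drink stirrer lying flat: a straight bar 122 mm long (own x axis), 9 mm wide, 9 mm high, ending at +x in a round paddle 20 mm in diameter and 6 mm thick; 130 mm overall, 40 g. Origin: middle of its length, at its underside; z up. Loose; grip the bar across its width near the origin.
- stirrer_b: Second, identical steel drink stirrer lying flat: a straight bar 122 mm long (own x axis), 9 mm wide, 9 mm high, ending at +x in a round paddle 20 mm in diameter and 6 mm thick; 130 mm overall, 40 g. Origin: middle of its length, at its underside; z up. Loose; grip the bar across its width near the origin.
- stopper_a: First bottle stopper standing cork up: an aluminium cap (disc 32 mm in diameter, 12 high) below, a cork cylinder 22 mm in diameter and 30 high above it; 42 mm tall in all, 40 g. Origin: on its axis at mid-height, 21 mm above the surface it stands on; own z points out of the cork end. Loose; the cork can be gripped from any side.
- stopper_b: Second, identical bottle stopper standing cork up: an aluminium cap (disc 32 mm in diameter, 12 high) below, a cork cylinder 22 mm in diameter and 30 high above it; 42 mm tall in all, 40 g. Origin: on its axis at mid-height, 21 mm above the surface it stands on; own z points out of the cork end. Loose; the cork can be gripped from any side.
- napkin_ring: Wooden napkin ring standing on its flat end, hole vertical: outside diameter 48 mm, hole 38 mm, height 30 mm, 40 g. Origin: centre of its underside; z along its axis. Loose; grip it across the outside.
- tray: Shallow rectangular pine tray, open on top, fixed: outside 120 mm along its x, 170 mm along its y (its length), 22 mm high; walls and floor 5 mm thick, so 110 x 160 mm inside. Origin: centre of its underside, on the trolley top; z up.
- bowl: Round coral ceramic bowl, fixed: 156 mm across the rim, 50 mm high, wall 5 mm; flat inner floor about 100 mm across, 6 mm above the trolley top. Origin: centre of its underside; z up.
- stand: Napkin-ring stand, fixed: a wooden disc 84 mm in diameter and 10 mm high with an upright brass post in its centre, 14 mm in diameter, its top 55 mm above the trolley top. Origin: centre of the disc's underside; z up.
- tumbler_l: Clear glass tumbler standing upright on the left side, 68 mm across the rim, 62 mm high, 220 g, loose. Origin: centre of its underside. Not to be moved.
- tumbler_r: The same tumbler on the right side. Origin: centre of its underside. Not to be moved.
There are look-alikes about, which are no part of the job. What is shaped like the stirrer_a but blue or green is not meant.

How it is judged:
By the outcome, as a careful person would: the job done as asked, in the order asked, and still so for the second after the job is handed in, with the robot touching nothing.
It also fails if it takes over 120 s, if anything falls off the work surface, if the arm or the gripper's body presses on something with over 40 N, if the wrist force passes 120 N, or if a joint passes its speed limit or range.

## Robot

A 6-joint arm with a two-finger parallel gripper is mounted at the origin on the work surface. World frame = base frame: x ahead of the robot, y to its left, z up, the work surface at z = 0. Lengths are in mm, angles in rad, forces in N, time in s.
With the tool pointing down it reaches from about 350 to 725 mm from the base axis. Payload 6 kg.
Tool frame: the origin (TCP) lies at the very end of the fingers, on their centre line; the grasp point (between the pads) lies 19 mm behind it; z points along the fingers, y is the line along which they close (so a half turn about z gives the same grasp; the last joint's range is limited). The gripper opens to 85 mm and grips with 20 to 120 N. Pads are 22 mm wide; open, the fingers measure 114 mm over their backs; the gripper's body (76 mm by 85 mm) begins 54 mm behind the grasp point. The pads swing forward as they close: fully open they stand 13 mm farther back than shut.
Start: joints at [-0.895, 0.04, 0.085, 0, -1.615, -0.334], TCP at [201.118, -565.265, 231.261] pointing down, gripper open.
Joint ranges: [-2.56, 2.56], [-1.29, 2.01], [-1.08, 1.49], [-3.29, 1.98], [-2.81, -0.18], [-2.99, 2.99]. Speed limits (rad/s): [2.57, 2.57, 3.01, 3.14, 3.14, 3.14].

## Interface

Orientations are given as a rotation vector (axis times angle).
In Python, from rig import bot, camera, job gives the robot as it stands.
- The arm moves only by the tool shift_gripper, called after ">>>" by a JSON object that holds its "op" and its "data". Schema: {"type":"object","properties":{"segments":{"type":"object","properties":{"steps":{"type":"array","items":{"type":"array","items":{"type":"number"},"minItems":7,"maxItems":7},"minItems":1,"maxItems":8}},"additionalProperties":false,"required":["steps"]},"squeeze":{"type":"number"},"only":{"type":"string"},"quiet":{"type":"boolean"},"lines":{"type":"string"}},"required":["segments"],"additionalProperties":false}. segments is an object whose key "steps" holds a list of rows, 1 to 8 of them, each of 7 numbers: the opening from 0.0 (shut) to 1.0 (fully open), then dx, dy, dz in parts of the range, where 1.0 means 250 mm, then a rotation vector rx, ry, rz in shares of 2 pi rad (1.0 is 2 pi rad); each row shifts and turns the commanded pose from where the row before left it, along the tool's axes as they then stand; what a row does not reach is not made up. A row lasts 1/10 s, in which the tool goes at most 50 mm and 0.15 rad, less where a joint would pass 70% of its speed; a pose out of reach is approached as far as the arm can. The fingers move at their own pace and stop on an object; squeeze is the grip in N (left out, the last holds). Time passes only in rows, so rows that do not move let the fingers close. The tool returns the time, the measured TCP pose, the force, the opening and the grip force at its end. only (a regular expression) keeps the lines of the reply that match it, lines (a string "A,B") keeps lines A to B, and quiet returns only ok. No shift or turn number may pass 1 either way. Input that does not fit is refused with a message, and nothing moves.
- bot.read_state(): the state, without advancing time (a new reading comes with each control period).
- camera(name): name is "side" or "top"; returns a dict with "pixels" (420x560x3 uint8, blue, green, red), "fx", "fy", "cx", "cy" (pixels), "world_to_cam" (4x4, takes a point from world to camera coordinates). Camera axes: x right, y up, looking along -z (the intrinsics and any distortion apply to the point x, -y, -z); pixel columns grow to the right and rows downward; lengths in mm; the calibration is good to about 2 mm. A picture is of the moment at which its call begins. There is no depth.
- job.finish_job(): hands the job in; it is judged then, once.
The state is a dict: "time_s": time; "qpos": joint angles; "joint_velocities": joint speeds; "tau": joint torques, N m; "tool_pos": TCP position; "tcp_rot": TCP orientation; "ft_force": force on the tool from outside, world axes, zero at the start; "ft_torque": the same for the moment, N m; "grip_width": opening from 0.0 (shut) to 1.0 (fully open); "gripper_force": force on a finger pad.
Only numpy, scipy, OpenCV 4.12 (cv2) and the standard library are available. Lean on these libraries where they do the work, as an engineer would, in place of code of your own. Each camera call takes 0.05 s, during which the arm holds its last target. There are 200 camera calls.

## Working session

There is one attempt and no reset: what is moved stays moved. The work goes in short steps, Python scripts to look and compute and a tool call to move; the robot and the scene stay as the last step left them, time stands still between calls to the robot, and variables do not carry over. Pictures are saved under pics/ and viewed, at most 14 in all, crops included, and the job is handed in when it is done.

```bash
mkdir -p pics; ls
```

Run:
```python
from rig import bot,camera,job
import cv2,numpy as np
for n in("top","side"):
    c=camera(n); cv2.imwrite(f"pics/{n}0.png",c["pixels"]); print(n,{k:(v.tolist() if hasattr(v,'tolist') else v) for k,v in c.items() if k!="pixels"})
print(bot.read_state())
```

```text
pics
top {'fx': 445.4607174605097, 'fy': 445.4607174605097, 'cx': 275.4694510419444, 'cy': 206.5384200931436, 'world_to_cam': [[-0.0274916436184616, -0.9994005007417566, -0.02104396940412555, 17.738073152793557], [0.9924680510822876, -0.02980295646658743, 0.11882319372402221, -450.05590249044155], [-0.11937913181155789, -0.01761882240607954, 0.9926923994797895, -996.4779303296424], [0.0, 0.0, 0.0, 1.0]]}
side {'fx': 426.54943682678135, 'fy': 426.54943682678135, 'cx': 283.6123029050692, 'cy': 209.79822367790516, 'world_to_cam': [[-0.8158036901061478, -0.5780531739748863, -0.01785685489531429, 381.9312281124348], [0.2815510853070253, -0.423943433301594, 0.8608141214704214, -177.82994168439532], [-0.5051666314906682, 0.6972277199151056, 0.5086061157815098, -1071.9286532786305], [0.0, 0.0, 0.0, 1.0]]}
{'time_s': 0.1, 'qpos': array([-8.95288143e-01,  4.07630487e-02,  8.39351296e-02, -4.10990633e-04,
       -1.61550492e+00, -3.33688837e-01]), 'joint_velocities': array([-0.00036806, -0.00142702,  0.00218749, -0.00064371,  0.00039248,
        0.00046985]), 'tau': array([-5.01721166e-03, -3.69344580e+01,  3.48283088e+01,  6.95175469e+00,
       -4.60841926e-03,  3.34824358e-05]), 'tool_pos': array([ 201.08964191, -564.99152238,  230.38524944]), 'tcp_rot': array([ 5.34281002e-01, -3.09543752e+00, -2.42425495e-03]), 'ft_force': array([ 1.19289456, -0.18569833,  0.50842178]), 'ft_torque': array([-0.00557127,  0.02334408,  0.01830253]), 'gripper_force': 0.0, 'grip_width': 1.0035559025801073}
```

View pics/top0.png

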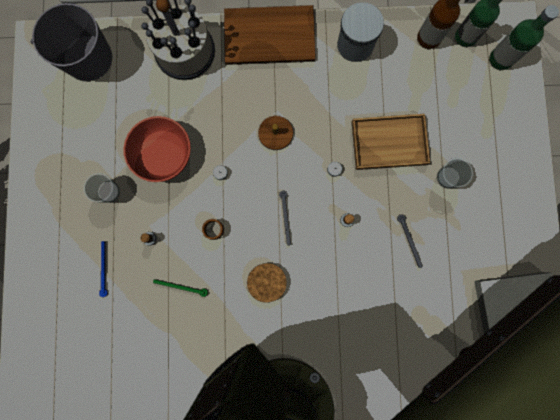

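View pics/side0.png

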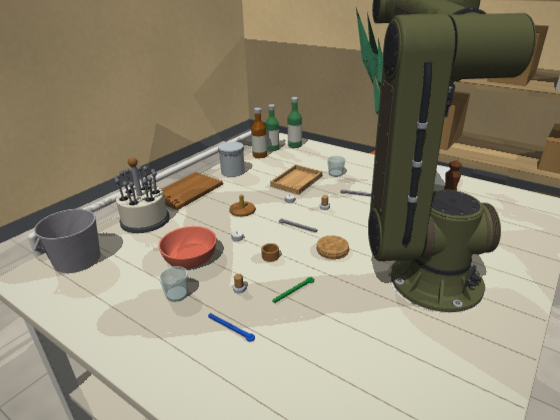

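The overview shows the bowl at (157,149), stand at (276,131) and tray at (391,141). The corked stoppers are at (148,238) and (348,220), the ring at (213,229), and the steel stirrers run (284,194)–(290,244) and (402,216)–(420,265). Next I'll enlarge to read pixels more precisely.

Run:
```python
import cv2
t=cv2.imread("pics/top0.png")
def crop(x0,y0,w,h,n):
    s=min(800/w,600/h); s=int(s); im=cv2.resize(t[y0:y0+h,x0:x0+w],None,fx=s,fy=s,interpolation=cv2.INTER_CUBIC)
    im=cv2.convertScaleAbs(im,alpha=1.4)
    for x in range((x0+9)//10*10,x0+w,10):
        cv2.line(im,(int((x-x0+.5)*s),0),(int((x-x0+.5)*s),6 if x%50 else 14),(0,0,255),1); 
        if x%20==0: cv2.putText(im,str(x),(int((x-x0)*s),24),0,.4,(0,0,255),1)
    for y in range((y0+9)//10*10,y0+h,10):
        cv2.line(im,(0,int((y-y0+.5)*s)),(6,int((y-y0+.5)*s)),(0,0,255),1); cv2.putText(im,str(y),(8,int((y-y0+.5)*s)+4),0,.4,(0,0,255),1)
    cv2.imwrite(n,im)
crop(82,110,160,145,"pics/c1.png"); crop(250,108,190,165,"pics/c2.png")
```

```text
(no output)
```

View pics/c1.png

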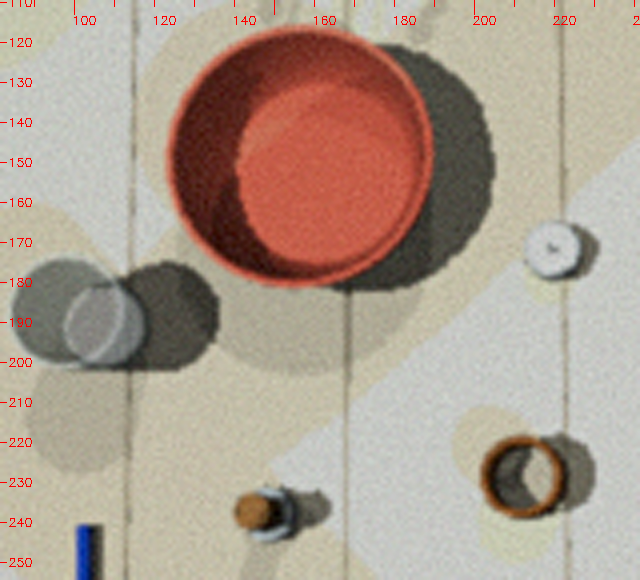

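View pics/c2.png

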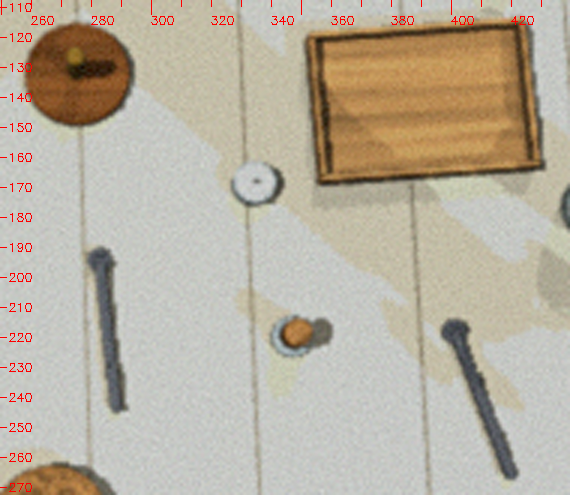

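Create h.py:
```python
import numpy as np
from rig import bot,camera
from scipy.spatial.transform import Rotation as R
def w(c,u,v,z):
    M=c["world_to_cam"]; d=M[:3,:3].T@np.array([(u-c["cx"])/c["fx"],-(v-c["cy"])/c["fy"],-1]); o=-M[:3,:3].T@M[:3,3]
    return (o+d*(z-o[2])/d[2])[:2].round(1)
def pix(c,p):
    q=np.array(c["world_to_cam"])@[*p,1]; return np.round([c["cx"]-c["fx"]*q[0]/q[2],c["cy"]+c["fy"]*q[1]/q[2]],1)
def go(x,y,z,yaw=None):
    "tool-axis shift to pose: pointing down, tool y axis at angle yaw (deg) in world xy, mod 180"
    s=bot.read_state(); r=R.from_rotvec(s["tcp_rot"]); T=r.as_matrix(); d=T.T@(np.array([x,y,z])-s["tool_pos"])
    out=[]
    a=np.degrees(np.arctan2(T[1,1],T[0,1]))
    if yaw is not None:
        a0=np.radians(yaw+180*round((a-yaw)/180)); Y=np.array([np.cos(a0),np.sin(a0),0]); Z=np.array([0,0,-1.]); 
        out=(R.from_matrix(np.c_[np.cross(Y,Z),Y,Z]).inv()*r).inv().as_rotvec()
        out=(r.inv()*R.from_matrix(np.c_[np.cross(Y,Z),Y,Z])).as_rotvec().round(4)
    print("d",d.round(1),"rot",out,"yaw now",a.round(1),"pos",s["tool_pos"].round(1),"t",round(s["time_s"],2),"F",s["ft_force"].round(1),"g",round(s["grip_width"],3),round(s["gripper_force"],1),"q1,q6",s["qpos"][[0,5]].round(2))
```

Run:
```python
from h import *
c=camera("top"); s=camera("side")
P=dict(bowl=(156.5,148.5,50),ring=(212.4,228.8,30),stB_cork=(144.75,237.25,42),stB_cap=(150,238.5,12),stA_cork=(348.5,218.2,42),stA_cap=(347.2,219.5,12),stand=(275.8,132.5,10),post=(274.5,126.2,55))
c2=lambda X,Y,z:(250+X/3-.5,108+Y/3-.5,z)
for i,k in enumerate([(307,36),(526,23),(543,167),(320,184)]):P["tray%d"%i]=c2(*k,22)
P.update(s1p=c2(100,257,6),s1e=c2(118,411,9),s2p=c2(455,330,6),s2e=c2(511,478,9))
P.update(tumL=(82+68/4-.5,110+311/4-.5,62))
for k,(u,v,z) in P.items():
    p=w(c,u,v,z); print(k,p,z,"side px",pix(s,[*p,z]))
go(400,0,200,0)
```

```text
bowl [589.9 273.6] 50 side px [188.1 241.1]
ring [403.2 150.2] 30 side px [270.9 247.5]
stB_cork [387.6 301.7] 42 side px [238.6 275.9]
stB_cap [386.1 298.8] 12 side px [240.7 285. ]
stA_cork [ 417.2 -158.9] 42 side px [324.9 196.4]
stA_cap [ 417.  -160.2] 12 side px [324.8 204.3]
stand [ 6.301e+02 -6.000e-01] 10 side px [243.  207.2]
post [631.8   1.4] 55 side px [241.2 195.1]
tray0 [ 652.  -180.6] 22 side px [270.7 181.3]
tray1 [ 656.6 -352. ] 22 side px [296.5 164.2]
tray2 [ 541.4 -357.3] 22 side px [323.1 170.7]
tray3 [ 533.6 -185. ] 22 side px [299.2 189.4]
s1p [484.1 -13. ] 6 side px [281.8 219.7]
s1e [363.2 -23.4] 9 side px [316.9 229.3]
s2p [ 418.5 -286.2] 6 side px [342.9 190.6]
s2e [ 303.9 -321. ] 9 side px [377.9 194.6]
tumL [501.8 400.9] 62 side px [174.2 274.2]
d [-376.8  465.7   31.1] rot [ 1.000e-03  6.000e-04 -1.229e+00] yaw now 109.6 pos [ 201.1 -565.1  230.7] t 0.2 F [-0.3  0.7 -0.6] g 1.001 0.0 q1,q6 [-0.9  -0.33]
```

Run:
```python
import cv2
t=cv2.imread("pics/side0.png")
im=cv2.resize(t[165:305,210:400],None,fx=4,fy=4,interpolation=cv2.INTER_CUBIC)
cv2.imwrite("pics/c3.png",cv2.convertScaleAbs(im,alpha=1.2))
```

```text
(no output)
```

View pics/c3.png

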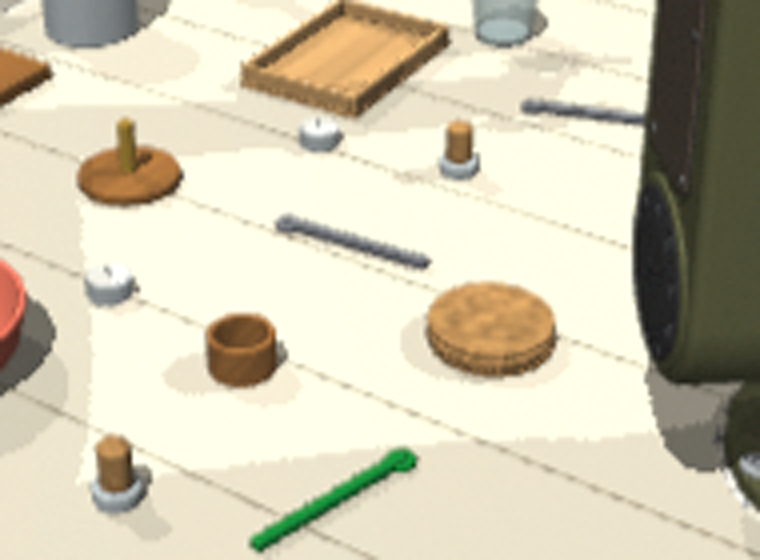

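The side crop confirms the top-view estimates: post top at (241,195), cork tops at (325,196) and (239,275), and the stirrer paddle at (281,220). All of them agree within about 2 mm. First I'll take the stirrer near (429,-18).

```bash
python3 -c "
from h import *
go(432,-17.5,100,94.9)"
```

```text
d [-401.1  438.4  131.1] rot [ 1.000e-03 -2.000e-04  2.563e-01] yaw now 109.6 pos [ 201.1 -565.1  230.7] t 0.2 F [-0.3  0.7 -0.6] g 1.001 0.0 q1,q6 [-0.9  -0.33]
```

Careful with the scale: shifts go in shares of 250 mm and turns go in shares of 2 pi rad. That gives: 31.3 mm / 250 = 0.1252, -28.6 mm / 250 = -0.1144.

>>> {"op": "shift_gripper", "data": {"segments": {"steps": [[0.4,-0.1144,0.1252,0,0,0,0],[0.4,-0.1144,0.1252,0,0,0,0],[0.4,-0.1144,0.1252,0,0,0,0],[0.4,-0.1144,0.1252,0,0,0,0],[0.4,-0.1144,0.1252,0,0,0,0],[0.4,-0.1144,0.1252,0,0,0,0],[0.4,-0.1144,0.1252,0,0,0,0],[0.4,-0.1144,0.1252,0,0,0,0]]}, "squeeze": 40}}

```text
time_s: 1.0
tool_pos: [332.9, -251.1, 231.3]
tcp_rot: [-0.534, 3.095, 0.0]
ft_force: [1.0, -0.1, -0.4]
grip_width: 0.397
gripper_force: 0.0
```

>>> {"op": "shift_gripper", "data": {"segments": {"steps": [[0.4,-0.1144,0.1252,0.08,0,0,0],[0.4,-0.1144,0.1252,0.08,0,0,0],[0.4,-0.1144,0.1252,0.08,0,0,0],[0.4,-0.1144,0.1252,0.08,0,0,0],[0.4,-0.1144,0.1252,0.08,0,0,0.0159],[0.4,-0.1144,0.1252,0.08,0,0,0.0159],[0.4,0,0,0,0,0,0.0089],[0.4,0,0,0,0,0,0]]}}}

```text
time_s: 1.8
tool_pos: [435.0, -19.3, 110.5]
tcp_rot: [0.137, -3.137, 0.001]
ft_force: [0.3, 0.2, 0.9]
grip_width: 0.404
gripper_force: 0.0
```

```bash
python3 -c "
from h import *
go(432,-17.5,4,94.9)"
```

```text
d [  2.7   2.1 106.5] rot [-0.0006 -0.002   0.0019] yaw now 95.0 pos [435.  -19.3 110.5] t 1.8 F [0.3 0.2 0.9] g 0.404 0.0 q1,q6 [ 0.42 -1.91]
```

>>> {"op": "shift_gripper", "data": {"segments": {"steps": [[0.4,0.0108,0.0084,0.1,0,0,0],[0.4,0,0,0.1,0,0,0],[0.4,0,0,0.1,0,0,0],[0.4,0,0,0.08,0,0,0],[0.4,0,0,0.046,0,0,0],[0.4,0,0,0,0,0,0],[0.1,0,0,0,0,0,0],[0.0,0,0,0,0,0,0]]}}}

```text
time_s: 2.6
tool_pos: [433.4, -18.1, 6.4]
tcp_rot: [-0.135, 3.136, 0.001]
ft_force: [-2.3, -1.2, 2.7]
grip_width: 0.076
gripper_force: 42.3
```

>>> {"op": "shift_gripper", "data": {"segments": {"steps": [[0,0,0,0,0,0,0],[0,0,0,0,0,0,0],[0,0,0,0,0,0,0],[0,0,0,-0.04,0,0,0],[0,0,0,-0.12,0,0,0],[0,0,0,-0.12,0,0,0],[0,0,0,-0.12,0,0,0],[0,0,0,0,0,0,0]]}}}

```text
time_s: 3.4
tool_pos: [434.6, -17.8, 110.0]
tcp_rot: [-0.135, 3.131, 0.002]
ft_force: [0.3, -0.1, 0.8]
grip_width: 0.082
gripper_force: 39.1
```

```bash
python3 -c "
from h import *
go(595.1,-246,100,2.2)
go(574.9,-268,100,2.2)
import cv2;cv2.imwrite('pics/s1.png',cv2.resize(camera('side')['pixels'][100:270,200:440],None,fx=3,fy=3))"
```

```text
d [-140.1 -241.2   10.9] rot [-0.0051  0.0069 -1.523 ] yaw now 94.9 pos [434.6 -17.8 110. ] t 3.4 F [ 0.3 -0.1  0.8] g 0.082 39.1 q1,q6 [ 0.43 -1.91]
d [-118.1 -261.3   10.7] rot [-0.0051  0.0069 -1.523 ] yaw now 94.9 pos [434.6 -17.8 110. ] t 3.4 F [ 0.3 -0.1  0.8] g 0.082 39.1 q1,q6 [ 0.43 -1.91]
```

View pics/s1.png

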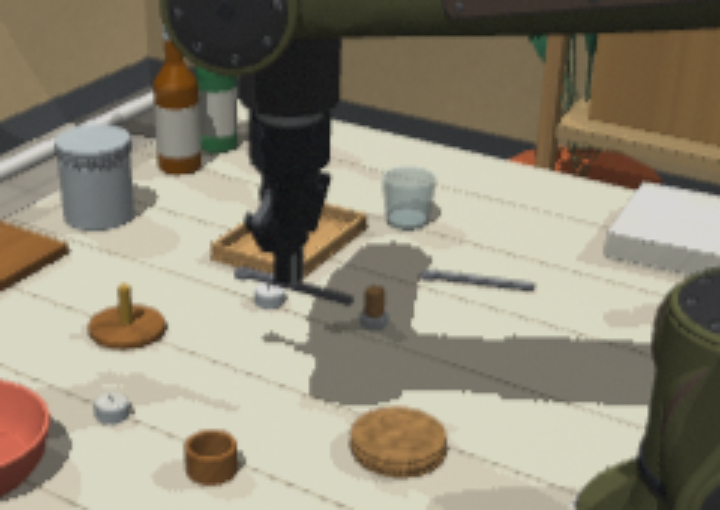

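The stirrer is held level, seen in the crop at (240,272)–(350,300). Next I'll carry it over the tray and turn it lengthwise.

In the tool's units: -32.5 mm / 250 = -0.13, -20.2 mm / 250 = -0.0808.

>>> {"op": "shift_gripper", "data": {"segments": {"steps": [[0,-0.0808,-0.13,0,0,0,0],[0,-0.0808,-0.13,0,0,0,0],[0,-0.0808,-0.13,0,0,0,0],[0,-0.0808,-0.13,0,0,0,0],[0,-0.0808,-0.13,0,0,0,0],[0,-0.0808,-0.13,0,0,0,0],[0,-0.0808,-0.13,0,0,0,0],[0,-0.0808,-0.13,0,0,0,0]]}}}

```text
time_s: 4.25
tool_pos: [615.9, -264.5, 103.2]
tcp_rot: [0.135, -3.137, -0.002]
ft_force: [1.6, 0.8, 0.5]
grip_width: 0.084
gripper_force: 39.1
```

>>> {"op": "shift_gripper", "data": {"segments": {"steps": [[0,0,0,0,0,0,-0.022],[0,0,0,0,0,0,-0.022],[0,0,0,0,0,0,-0.022],[0,0,0,0,0,0,-0.022],[0,0,0,0,0,0,-0.022],[0,0,0,0,0,0,-0.022],[0,0,0,0,0,0,-0.022],[0,0,0,0,0,0,-0.022]]}}}

```text
time_s: 5.05
tool_pos: [615.1, -263.0, 103.3]
tcp_rot: [1.767, -2.596, -0.003]
ft_force: [0.3, 0.5, -0.9]
grip_width: 0.084
gripper_force: 39.2
```

>>> {"op": "shift_gripper", "data": {"segments": {"steps": [[0,0,0,0,0,0,-0.022],[0,0,0,0,0,0,-0.022],[0,0,0,0,0,0,-0.022],[0,0,0,0,0,0,0],[0,0,0,0,0,0,0]]}}}

```text
time_s: 5.55
tool_pos: [615.3, -263.1, 103.8]
tcp_rot: [2.253, -2.188, -0.002]
ft_force: [0.8, -0.3, -1.0]
grip_width: 0.082
gripper_force: 39.2
```

```bash
python3 -c "
from h import *
go(617.7,-262.9,50,2.2)"
```

```text
d [-0.1 -2.4 53.8] rot [ 0.0015  0.0006 -0.0091] yaw now -178.3 pos [ 615.3 -263.1  103.8] t 5.55 F [ 0.8 -0.3 -1. ] g 0.082 39.2 q1,q6 [-0.11  0.14]
```

In the tool's units: 25 mm / 250 = 0.1, 20 mm / 250 = 0.08, -0.009 rad / 6.2832 = -0.0014.

>>> {"op": "shift_gripper", "data": {"segments": {"steps": [[0,-0.0004,-0.0096,0.08,0,0,-0.0014],[0,0,0,0.1,0,0,0],[0,0,0,0.1,0,0,0],[0,0,0,0.048,0,0,0],[0,0,0,0.016,0,0,0],[0,0,0,0,0,0,0]]}}}

```text
time_s: 6.15
tool_pos: [618.1, -263.3, 18.9]
tcp_rot: [2.266, -2.175, -0.0]
ft_force: [-0.5, -0.6, -0.2]
grip_width: 0.079
gripper_force: 39.2
```

```bash
python3 -c "
from h import *
go(617.7,-262.9,11.4,2.2)"
```

```text
d [-0.4  0.4  7.5] rot [ 0.0004 -0.0002  0.0027] yaw now -177.6 pos [ 618.1 -263.3   18.9] t 6.15 F [-0.5 -0.6 -0.2] g 0.079 39.2 q1,q6 [-0.11  0.15]
```

>>> {"op": "shift_gripper", "data": {"segments": {"steps": [[0,0,0,0.01,0,0,0],[0,0,0,0,0,0,0],[0,0,0,0,0,0,0]]}}}

```text
time_s: 6.45
tool_pos: [618.5, -263.3, 17.2]
tcp_rot: [-2.267, 2.174, -0.002]
ft_force: [-0.7, 0.2, -0.9]
grip_width: 0.082
gripper_force: 39.2
```

```bash
python3 -c "
from h import *
go(617.7,-262.9,11.4,2.2)"
```

```text
d [-0.4  0.8  5.8] rot [-0.0012 -0.0002  0.0034] yaw now -177.6 pos [ 618.5 -263.3   17.2] t 6.45 F [-0.7  0.2 -0.9] g 0.082 39.2 q1,q6 [-0.11  0.15]
```

In the tool's units: 2 mm / 250 = 0.008.

>>> {"op": "shift_gripper", "data": {"segments": {"steps": [[0,0,0,0.008,0,0,0],[0,0,0,0.008,0,0,0],[0,0,0,0,0,0,0],[0,0,0,0,0,0,0]]}}}

```text
time_s: 6.85
tool_pos: [618.0, -263.2, 12.1]
tcp_rot: [2.267, -2.174, -0.001]
ft_force: [1.1, 0.3, -0.5]
grip_width: 0.08
gripper_force: 39.2
```

>>> {"op": "shift_gripper", "data": {"segments": {"steps": [[0,0,0,0.004,0,0,0],[0,0,0,0.0032,0,0,0],[0,0,0,0,0,0,0],[0,0,0,0,0,0,0]]}}}

```text
time_s: 7.25
tool_pos: [618.3, -263.2, 11.4]
tcp_rot: [-2.268, 2.174, -0.001]
ft_force: [-2.6, 1.9, 5.2]
grip_width: 0.083
gripper_force: 40.0
```

In the tool's units: -40 mm / 250 = -0.16, -25 mm / 250 = -0.1.

>>> {"op": "shift_gripper", "data": {"segments": {"steps": [[0.25,0,0,0,0,0,0],[0.25,0,0,0,0,0,0],[0.25,0,0,-0.02,0,0,0],[0.25,0,0,-0.1,0,0,0],[0.25,0,0,-0.16,0,0,0],[0.25,0,0,-0.16,0,0,0],[0.25,0,0,0,0,0,0]]}}}

```text
time_s: 7.95
tool_pos: [621.0, -264.6, 129.0]
tcp_rot: [-2.265, 2.171, -0.017]
ft_force: [0.5, -0.7, 1.3]
grip_width: 0.249
gripper_force: 0.0
```

```bash
python3 -c "
from h import *
go(369.8,-300.8,100,106.9)"
```

```text
d [ 25.4 252.9  26.3] rot [-0.0125  0.0032  1.3181] yaw now -177.6 pos [ 621.  -264.6  129. ] t 7.95 F [ 0.5 -0.7  1.3] g 0.249 0.0 q1,q6 [-0.11  0.15]
```

In the tool's units: 42 mm / 250 = 0.168, 4.2 mm / 250 = 0.0168, 0.14 rad / 6.2832 = 0.0223.

>>> {"op": "shift_gripper", "data": {"segments": {"steps": [[0.4,0.0168,0.168,0,0,0,0],[0.4,0.0168,0.168,0,0,0,0],[0.4,0.0168,0.168,0,0,0,0],[0.4,0.0168,0.168,0,0,0,0],[0.4,0.0168,0.168,0,0,0,0],[0.4,0.0168,0.168,0,0,0,0],[0.4,0,0,0,0,0,0.0223],[0.4,0,0,0,0,0,0.0223]]}}}

```text
time_s: 8.75
tool_pos: [366.6, -299.3, 121.3]
tcp_rot: [-1.933, 2.475, -0.003]
ft_force: [-0.5, -0.1, -0.8]
grip_width: 0.403
gripper_force: 0.0
```

>>> {"op": "shift_gripper", "data": {"segments": {"steps": [[0.4,0,0,0,0,0,0.0223],[0.4,0,0,0,0,0,0.0223],[0.4,0,0,0,0,0,0.0223],[0.4,0,0,0,0,0,0.0223],[0.4,0,0,0,0,0,0.0223],[0.4,0,0,0,0,0,0.0223],[0.4,0,0,0,0,0,0.0223],[0.4,0,0,0,0,0,0.0092]]}}}

```text
time_s: 9.55
tool_pos: [367.4, -299.0, 120.6]
tcp_rot: [-0.454, 3.108, -0.0]
ft_force: [-0.6, 0.7, 0.1]
grip_width: 0.401
gripper_force: 0.0
```

>>> {"op": "shift_gripper", "data": {"segments": {"steps": [[0.4,0,0,0,0,0,0],[0.4,0,0,0,0,0,0]]}}}

```text
time_s: 9.75
tool_pos: [367.4, -299.0, 120.6]
tcp_rot: [-0.464, 3.107, -0.0]
ft_force: [-0.0, -0.7, -0.4]
grip_width: 0.403
gripper_force: 0.0
```

```bash
python3 -c "
from h import *
go(369.8,-300.8,4,106.9)
import cv2;c=camera('top')['pixels'];cv2.imwrite('pics/t1.png',cv2.resize(c[100:290,330:530],None,fx=3,fy=3))"
```

```text
d [ -1.7  -2.4 116.6] rot [-0.0001  0.0002  0.0016] yaw now 107.0 pos [ 367.4 -299.   120.6] t 9.75 F [-0.  -0.7 -0.4] g 0.403 0.0 q1,q6 [-0.26 -1.02]
```

View pics/t1.png

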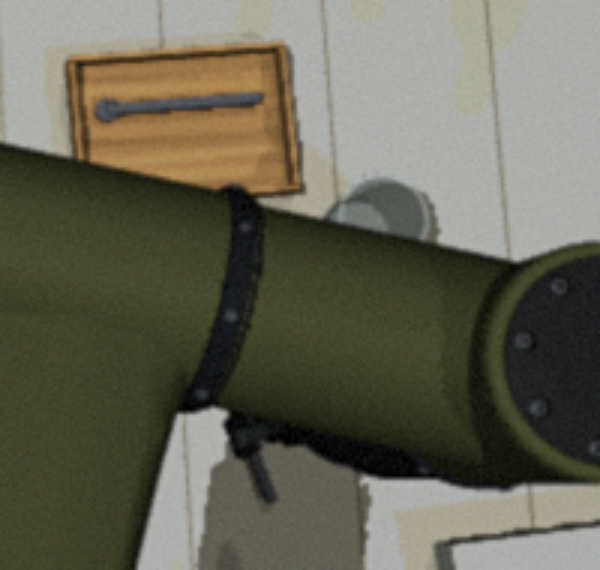

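The first stirrer lies along the tray, at (107,110)–(262,98) in the crop. Now I'll grasp the second.

In the tool's units: 30 mm / 250 = 0.12, 16 mm / 250 = 0.064.

>>> {"op": "shift_gripper", "data": {"segments": {"steps": [[0.4,-0.0068,-0.0096,0.12,0,0,0],[0.4,0,0,0.12,0,0,0],[0.4,0,0,0.12,0,0,0],[0.4,0,0,0.064,0,0,0],[0.4,0,0,0.036,0,0,0],[0.4,0,0,0,0,0,0],[0.1,0,0,0,0,0,0],[0.0,0,0,0,0,0,0]]}, "squeeze": 40}}

```text
time_s: 10.6
tool_pos: [370.6, -301.1, 7.0]
tcp_rot: [-0.462, 3.106, -0.002]
ft_force: [-1.5, 1.1, 3.1]
grip_width: 0.081
gripper_force: 42.6
```

>>> {"op": "shift_gripper", "data": {"segments": {"steps": [[0,0,0,0,0,0,0],[0,0,0,0,0,0,0],[0,0,0,0,0,0,0]]}}}

```text
time_s: 10.9
tool_pos: [370.6, -301.2, 6.9]
tcp_rot: [-0.462, 3.106, -0.002]
ft_force: [-0.2, 0.8, 5.5]
grip_width: 0.076
gripper_force: 39.6
```

>>> {"op": "shift_gripper", "data": {"segments": {"steps": [[0,0,0,-0.04,0,0,0],[0,0,0,-0.12,0,0,0],[0,0,0,-0.12,0,0,0],[0,0,0,-0.12,0,0,0],[0,0,0,0,0,0,0]]}}}

```text
time_s: 11.4
tool_pos: [371.6, -301.9, 110.8]
tcp_rot: [-0.461, 3.101, -0.007]
ft_force: [1.0, 0.1, 0.4]
grip_width: 0.078
gripper_force: 39.1
```

```bash
python3 -c "
from h import *
go(573.8,-264.5,100,2.2)"
```

```text
d [-204.3  -22.9   12. ] rot [-8.1000e-03  1.0000e-03 -1.3141e+00] yaw now 106.9 pos [ 371.6 -301.9  110.8] t 11.4 F [1.  0.1 0.4] g 0.078 39.1 q1,q6 [-0.26 -1.02]
```

In the tool's units: -34 mm / 250 = -0.136, -3.8 mm / 250 = -0.0152, -0.14 rad / 6.2832 = -0.0223.

>>> {"op": "shift_gripper", "data": {"segments": {"steps": [[0,-0.136,-0.0152,0,0,0,0],[0,-0.136,-0.0152,0,0,0,0],[0,-0.136,-0.0152,0,0,0,0],[0,-0.136,-0.0152,0,0,0,0],[0,-0.136,-0.0152,0,0,0,0],[0,-0.136,-0.0152,0,0,0,0],[0,0,0,0,0,0,-0.0223],[0,0,0,0,0,0,-0.0223]]}}}

```text
time_s: 12.2
tool_pos: [571.8, -262.6, 103.9]
tcp_rot: [0.899, -3.008, -0.003]
ft_force: [0.0, 0.2, -1.1]
grip_width: 0.08
gripper_force: 39.1
```

>>> {"op": "shift_gripper", "data": {"segments": {"steps": [[0,0,0,0,0,0,-0.0223],[0,0,0,0,0,0,-0.0223],[0,0,0,0,0,0,-0.0223],[0,0,0,0,0,0,-0.0223],[0,0,0,0,0,0,-0.0223],[0,0,0,0,0,0,-0.0223],[0,0,0,0,0,0,-0.0223],[0,0,0,0,0,0,-0.0086]]}}}

```text
time_s: 13.0
tool_pos: [571.1, -263.1, 104.9]
tcp_rot: [2.268, -2.173, -0.002]
ft_force: [0.6, 0.9, -0.3]
grip_width: 0.072
gripper_force: 39.1
```

>>> {"op": "shift_gripper", "data": {"segments": {"steps": [[0,0,0,0,0,0,0],[0,0,0,0,0,0,0]]}}}

```text
time_s: 13.2
tool_pos: [571.3, -263.2, 105.1]
tcp_rot: [2.261, -2.181, -0.001]
ft_force: [-0.5, 0.1, -0.1]
grip_width: 0.077
gripper_force: 39.1
```

```bash
python3 -c "
from h import *
go(573.7,-264.6,12,2.2)"
```

```text
d [ 1.5 -2.4 93.1] rot [ 0.0007  0.0004 -0.0021] yaw now -177.9 pos [ 571.3 -263.2  105.1] t 13.2 F [-0.5  0.1 -0.1] g 0.077 39.1 q1,q6 [-0.11  0.15]
```

In the tool's units: 25 mm / 250 = 0.1, 20 mm / 250 = 0.08.

>>> {"op": "shift_gripper", "data": {"segments": {"steps": [[0,0.006,-0.0096,0.08,0,0,0],[0,0,0,0.1,0,0,0],[0,0,0,0.1,0,0,0],[0,0,0,0.048,0,0,0],[0,0,0,0.024,0,0,0],[0,0,0,0.008,0,0,0],[0,0,0,0,0,0,0],[0,0,0,0,0,0,0]]}}}

```text
time_s: 14.0
tool_pos: [574.7, -264.9, 16.9]
tcp_rot: [-2.262, 2.178, -0.003]
ft_force: [0.2, -0.5, -0.8]
grip_width: 0.075
gripper_force: 39.1
```

>>> {"op": "shift_gripper", "data": {"segments": {"steps": [[0,0,0,0.006,0,0,0],[0,0,0,0.004,0,0,0],[0,0,0,0,0,0,0],[0,0,0,0,0,0,0]]}}}

```text
time_s: 14.4
tool_pos: [574.0, -264.7, 13.0]
tcp_rot: [-2.263, 2.179, 0.0]
ft_force: [0.4, 0.7, 0.1]
grip_width: 0.079
gripper_force: 39.1
```

In the tool's units: 1 mm / 250 = 0.004, 0.8 mm / 250 = 0.0032.

>>> {"op": "shift_gripper", "data": {"segments": {"steps": [[0,0,0,0.004,0,0,0],[0,0,0,0.0032,0,0,0],[0,0,0,0,0,0,0],[0,0,0,0,0,0,0]]}}}

```text
time_s: 14.8
tool_pos: [574.2, -264.8, 12.0]
tcp_rot: [-2.263, 2.179, -0.001]
ft_force: [-3.6, 1.7, 5.3]
grip_width: 0.077
gripper_force: 40.0
```

In the tool's units: -40 mm / 250 = -0.16, -25 mm / 250 = -0.1.

>>> {"op": "shift_gripper", "data": {"segments": {"steps": [[0.25,0,0,0,0,0,0],[0.25,0,0,0,0,0,0],[0.25,0,0,-0.02,0,0,0],[0.25,0,0,-0.1,0,0,0],[0.25,0,0,-0.16,0,0,0],[0.25,0,0,-0.16,0,0,0],[0.6,0,0,0,0,0,0]]}}}

```text
time_s: 15.5
tool_pos: [576.9, -266.2, 129.3]
tcp_rot: [-2.26, 2.175, -0.017]
ft_force: [0.9, 0.0, 1.2]
grip_width: 0.41
gripper_force: 0.0
```

```bash
python3 -c "
from h import *
go(417.1,-159.6,100,0)"
```

```text
d [-112.8  155.9   27.1] rot [-0.0108 -0.0045  0.0383] yaw now -177.8 pos [ 576.9 -266.2  129.3] t 15.5 F [0.9 0.  1.2] g 0.41 0.0 q1,q6 [-0.12  0.15]
```

In the tool's units: 39 mm / 250 = 0.156, -28 mm / 250 = -0.112.

>>> {"op": "shift_gripper", "data": {"segments": {"steps": [[0.6,-0.112,0.156,0,0,0,0],[0.6,-0.112,0.156,0,0,0,0],[0.6,-0.112,0.156,0,0,0,0],[0.6,-0.112,0.156,0,0,0,0],[0.6,0,0,0.08,0,0,0],[0.6,0,0,0,0,0,0],[0.6,0,0,0,0,0,0]]}}}

```text
time_s: 16.2
tool_pos: [413.9, -158.9, 101.4]
tcp_rot: [2.263, -2.178, -0.0]
ft_force: [0.8, -0.5, 0.2]
grip_width: 0.595
gripper_force: 0.0
```

```bash
python3 -c "
from h import *
go(417.1,-159.6,15,0)
import cv2;c=camera('top')['pixels'];cv2.imwrite('pics/t2.png',cv2.resize(c[100:240,300:480],None,fx=4,fy=4))"
```

```text
d [ 0.8 -3.2 86.4] rot [ 0.0006 -0.0003  0.0381] yaw now -177.8 pos [ 413.9 -158.9  101.4] t 16.2 F [ 0.8 -0.5  0.2] g 0.595 0.0 q1,q6 [ 0.09 -0.05]
```

View pics/t2.png

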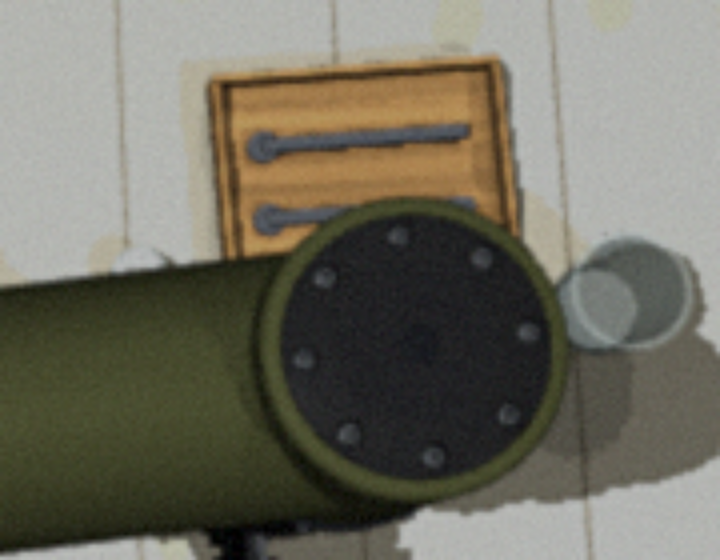

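Both stirrers lie lengthwise in the tray, with paddles at (265,147) and (268,220) in the crop. Next I'll lower onto stopper A.

In the tool's units: 25 mm / 250 = 0.1, 20 mm / 250 = 0.08.

>>> {"op": "shift_gripper", "data": {"segments": {"steps": [[0.6,0.0032,-0.0128,0.1,0,0,0],[0.6,0,0,0.1,0,0,0],[0.6,0,0,0.08,0,0,0],[0.6,0,0,0.04,0,0,0],[0.6,0,0,0.02,0,0,0],[0.6,0,0,0,0,0,0],[0.6,0,0,0,0,0,0]]}, "squeeze": 30}}

```text
time_s: 16.95
tool_pos: [417.8, -159.6, 17.2]
tcp_rot: [-2.263, 2.179, -0.002]
ft_force: [0.2, -1.3, 0.3]
grip_width: 0.597
gripper_force: 0.0
```

>>> {"op": "shift_gripper", "data": {"segments": {"steps": [[0.4,0,0,0,0,0,0],[0.25,0,0,0,0,0,0],[0.1,0,0,0,0,0,0],[0.1,0,0,0,0,0,0],[0.1,0,0,0,0,0,0]]}}}

```text
time_s: 17.45
tool_pos: [417.6, -159.4, 17.0]
tcp_rot: [-2.263, 2.178, -0.002]
ft_force: [-0.3, 1.2, 5.4]
grip_width: 0.252
gripper_force: 29.6
```

```bash
python3 -c "
from h import *
go(590,300,120,0)
import cv2;c=camera('side')['pixels'];cv2.imwrite('pics/s2.png',cv2.resize(c[150:230,270:380],None,fx=5,fy=5))"
```

```text
d [-452.5 -189.9 -102.8] rot [-0.0014 -0.0002  0.0382] yaw now -177.8 pos [ 417.6 -159.4   17. ] t 17.45 F [-0.3  1.2  5.4] g 0.252 29.6 q1,q6 [ 0.09 -0.05]
```

View pics/s2.png

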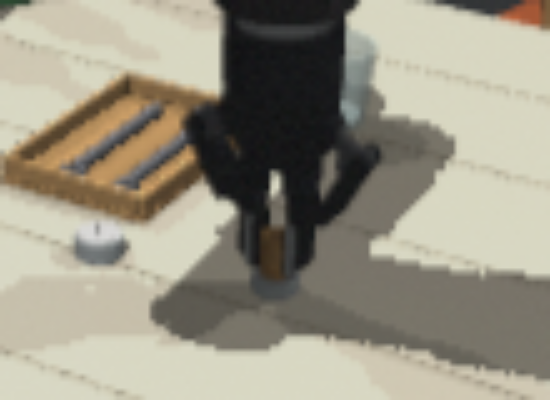

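The cork is gripped upright between the pads. Next I'll lift it and carry it to the bowl.

In the tool's units: -36 mm / 250 = -0.144, -35 mm / 250 = -0.14.

>>> {"op": "shift_gripper", "data": {"segments": {"steps": [[0.1,0,0,-0.04,0,0,0],[0.1,0,0,-0.12,0,0,0],[0.1,0,0,-0.14,0,0,0],[0.1,0,0,-0.12,0,0,0],[0.1,-0.08,-0.0336,0,0,0,0],[0.1,-0.144,-0.06,0,0,0,0],[0.1,-0.144,-0.06,0,0,0,0],[0.1,-0.144,-0.06,0,0,0,0]]}}}

```text
time_s: 18.3
tool_pos: [465.5, -28.2, 121.4]
tcp_rot: [-2.263, 2.179, 0.001]
ft_force: [1.0, -0.9, -0.7]
grip_width: 0.247
gripper_force: 29.4
```

>>> {"op": "shift_gripper", "data": {"segments": {"steps": [[0.1,-0.144,-0.06,0,0,0,0],[0.1,-0.144,-0.06,0,0,0,0],[0.1,-0.144,-0.06,0,0,0,0],[0.1,-0.144,-0.06,0,0,0,0],[0.1,-0.144,-0.06,0,0,0,0],[0.1,-0.144,-0.06,0,0,0,0],[0.1,-0.144,-0.06,0,0,0,0],[0.1,-0.144,-0.06,0,0,0,0]]}}}

```text
time_s: 19.1
tool_pos: [574.6, 264.3, 121.0]
tcp_rot: [2.263, -2.178, -0.001]
ft_force: [1.2, -0.9, -0.7]
grip_width: 0.243
gripper_force: 29.4
```

>>> {"op": "shift_gripper", "data": {"segments": {"steps": [[0.1,-0.144,-0.06,0,0,0,0],[0.1,0,0,0,0,0,0.0048],[0.1,0,0,0,0,0,0]]}}}

```text
time_s: 19.4
tool_pos: [587.7, 299.7, 120.0]
tcp_rot: [2.229, -2.21, -0.001]
ft_force: [-0.1, 0.1, 0.3]
grip_width: 0.246
gripper_force: 29.5
```

```bash
python3 -c "
from h import *
go(590,300,24,0)
import cv2;c=camera('side')['pixels'];cv2.imwrite('pics/s3.png',cv2.resize(c[150:300,120:280],None,fx=4,fy=4))"
```

```text
d [-0.4 -2.5 96. ] rot [ 0.0021 -0.0015  0.0083] yaw now -179.5 pos [587.7 299.7 120. ] t 19.4 F [-0.1  0.1  0.3] g 0.246 29.5 q1,q6 [ 0.77 -0.77]
```

View pics/s3.png

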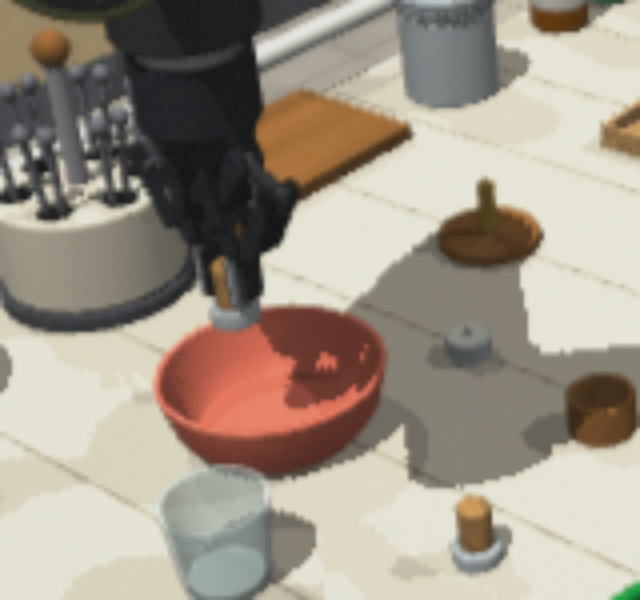

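The stopper hangs upright above the bowl; in the crop the cap is at (235,313) and the bowl at (270,390). Next I'll lower it gently.

In the tool's units: 25 mm / 250 = 0.1, 20 mm / 250 = 0.08.

>>> {"op": "shift_gripper", "data": {"segments": {"steps": [[0.1,-0.0016,-0.01,0.1,0,0,0],[0.1,0,0,0.1,0,0,0],[0.1,0,0,0.08,0,0,0],[0.1,0,0,0.048,0,0,0],[0.1,0,0,0.024,0,0,0],[0.1,0,0,0.012,0,0,0],[0.1,0,0,0,0,0,0],[0.1,0,0,0,0,0,0]]}}}

```text
time_s: 20.25
tool_pos: [591.1, 300.1, 31.4]
tcp_rot: [-2.229, 2.211, -0.0]
ft_force: [0.2, -0.8, 0.1]
grip_width: 0.246
gripper_force: 29.5
```

>>> {"op": "shift_gripper", "data": {"segments": {"steps": [[0.1,0,0,0.006,0,0,0],[0.1,0,0,0.004,0,0,0],[0.1,0,0,0,0,0,0],[0.1,0,0,0,0,0,0]]}}}

```text
time_s: 20.65
tool_pos: [590.6, 299.9, 27.7]
tcp_rot: [2.23, -2.212, -0.0]
ft_force: [0.4, 0.3, -0.1]
grip_width: 0.246
gripper_force: 29.5
```

>>> {"op": "shift_gripper", "data": {"segments": {"steps": [[0.1,0,0,0.004,0,0,0],[0.1,0,0,0.0032,0,0,0],[0.1,0,0,0,0,0,0],[0.1,0,0,0,0,0,0]]}}}

```text
time_s: 21.05
tool_pos: [590.6, 299.8, 25.8]
tcp_rot: [2.23, -2.212, -0.0]
ft_force: [-0.5, 0.4, 0.6]
grip_width: 0.244
gripper_force: 29.5
```

In the tool's units: 1 mm / 250 = 0.004.

>>> {"op": "shift_gripper", "data": {"segments": {"steps": [[0.1,0,0,0.004,0,0,0],[0.1,0,0,0.004,0,0,0],[0.1,0,0,0,0,0,0],[0.1,0,0,0,0,0,0]]}}}

```text
time_s: 21.45
tool_pos: [590.6, 299.8, 23.8]
tcp_rot: [2.23, -2.212, -0.0]
ft_force: [-0.1, 1.2, -0.7]
grip_width: 0.249
gripper_force: 29.5
```

>>> {"op": "shift_gripper", "data": {"segments": {"steps": [[0.1,0,0,0.002,0,0,0],[0.1,0,0,0.0016,0,0,0],[0.1,0,0,0,0,0,0],[0.1,0,0,0,0,0,0]]}}}

```text
time_s: 21.85
tool_pos: [590.7, 299.9, 23.1]
tcp_rot: [-2.23, 2.212, 0.0]
ft_force: [-0.6, -0.1, 0.4]
grip_width: 0.248
gripper_force: 29.6
```

In the tool's units: 0.6 mm / 250 = 0.0024, 0.4 mm / 250 = 0.0016.

>>> {"op": "shift_gripper", "data": {"segments": {"steps": [[0.1,0,0,0.0024,0,0,0],[0.1,0,0,0.0016,0,0,0],[0.1,0,0,0,0,0,0],[0.1,0,0,0,0,0,0]]}}}

```text
time_s: 22.25
tool_pos: [590.7, 299.9, 23.1]
tcp_rot: [-2.23, 2.212, -0.0]
ft_force: [-3.2, -2.1, 4.9]
grip_width: 0.244
gripper_force: 30.1
```

```bash
python3 -c "
from h import *
go(590,300,20,0)"
```

```text
d [-0.1  0.7  3.1] rot [-0.0004  0.0001  0.0082] yaw now -179.5 pos [590.7 299.9  23.1] t 22.25 F [-3.2 -2.1  4.9] g 0.244 30.1 q1,q6 [ 0.77 -0.76]
```

In the tool's units: -35 mm / 250 = -0.14, -30 mm / 250 = -0.12.

>>> {"op": "shift_gripper", "data": {"segments": {"steps": [[0.35,0,0,0,0,0,0],[0.45,0,0,0,0,0,0],[0.45,0,0,0,0,0,0],[0.45,0,0,-0.04,0,0,0],[0.45,0,0,-0.12,0,0,0],[0.45,0,0,-0.14,0,0,0],[0.45,0,0,-0.12,0,0,0],[0.6,0,0,0,0,0,0]]}}}

```text
time_s: 23.05
tool_pos: [593.1, 300.9, 134.3]
tcp_rot: [-2.224, 2.205, -0.004]
ft_force: [0.3, 0.5, 0.7]
grip_width: 0.592
gripper_force: 0.0
```

```bash
python3 -c "
from h import *
go(387.2,300.7,16,0)"
```

```text
d [ -0.9 206.9 116.5] rot [-0.0087  0.005   0.0083] yaw now -179.5 pos [593.1 300.9 134.3] t 23.05 F [0.3 0.5 0.7] g 0.592 0.0 q1,q6 [ 0.77 -0.76]
```

In the tool's units: 34 mm / 250 = 0.136, 15 mm / 250 = 0.06.

>>> {"op": "shift_gripper", "data": {"segments": {"steps": [[0.6,-0.0036,0.136,0,0,0,0],[0.6,0,0.136,0,0,0,0],[0.6,0,0.136,0,0,0,0],[0.6,0,0.136,0,0,0,0],[0.6,0,0.136,0,0,0,0],[0.6,0,0.136,0.06,0,0,0],[0.6,0,0,0,0,0,0],[0.6,0,0,0,0,0,0]]}}}

```text
time_s: 23.85
tool_pos: [386.4, 299.3, 112.7]
tcp_rot: [-2.231, 2.21, 0.0]
ft_force: [0.5, 0.6, 0.7]
grip_width: 0.599
gripper_force: 0.0
```

```bash
python3 -c "
from h import *
go(387.2,300.7,17,0)
import cv2
c=camera('top');s=camera('side')
cv2.imwrite('pics/t3.png',np.hstack([cv2.resize(c['pixels'][105:255,110:210],None,fx=4,fy=4),cv2.resize(s['pixels'][200:300,200:266],None,fx=6,fy=6)]))"
```

```text
d [-1.3 -0.8 95.7] rot [-0.0008  0.001   0.0095] yaw now -179.5 pos [386.4 299.3 112.7] t 23.85 F [0.5 0.6 0.7] g 0.599 0.0 q1,q6 [ 1.07 -1.06]
```

View pics/t3.png

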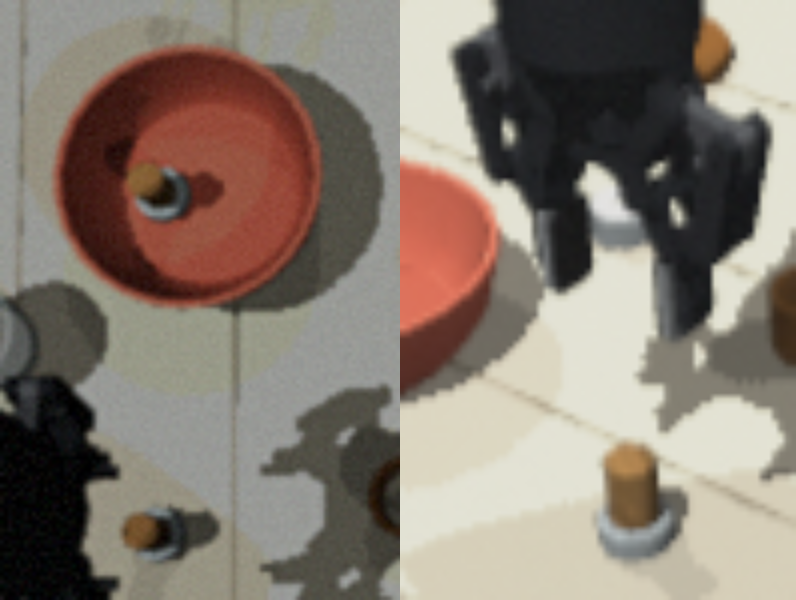

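Stopper A stands in the bowl at (155,190) in the top crop. Next I'll grasp the second stopper.

In the tool's units: 30 mm / 250 = 0.12, 20 mm / 250 = 0.08.

>>> {"op": "shift_gripper", "data": {"segments": {"steps": [[0.6,-0.0052,-0.0032,0.12,0,0,0],[0.6,0,0,0.12,0,0,0],[0.6,0,0,0.08,0,0,0],[0.6,0,0,0.04,0,0,0],[0.6,0,0,0.016,0,0,0],[0.6,0,0,0,0,0,0],[0.6,0,0,0,0,0,0]]}, "squeeze": 30}}

```text
time_s: 24.65
tool_pos: [388.1, 301.1, 19.3]
tcp_rot: [-2.229, 2.211, 0.0]
ft_force: [0.9, 0.2, 0.2]
grip_width: 0.598
gripper_force: 0.0
```

>>> {"op": "shift_gripper", "data": {"segments": {"steps": [[0.4,0,0,0,0,0,0],[0.25,0,0,0,0,0,0],[0.1,0,0,0,0,0,0],[0.1,0,0,0,0,0,0],[0.1,0,0,0,0,0,0]]}}}

```text
time_s: 25.15
tool_pos: [387.8, 300.9, 18.9]
tcp_rot: [-2.229, 2.211, 0.0]
ft_force: [-0.9, -0.3, 5.7]
grip_width: 0.244
gripper_force: 29.7
```

>>> {"op": "shift_gripper", "data": {"segments": {"steps": [[0.1,0,0,-0.04,0,0,0],[0.1,0,0,-0.12,0,0,0],[0.1,0,0,-0.14,0,0,0],[0.1,0,0,-0.12,0,0,0],[0.1,0,0,0,0,0,0]]}}}

```text
time_s: 25.65
tool_pos: [389.0, 301.9, 128.3]
tcp_rot: [-2.225, 2.207, 0.001]
ft_force: [0.3, 0.3, 0.0]
grip_width: 0.246
gripper_force: 29.5
```

```bash
python3 -c "
from h import *
go(590,246,24,0)"
```

```text
d [  58.1 -200.   105. ] rot [-0.0051  0.0057  0.0082] yaw now -179.5 pos [389.  301.9 128.3] t 25.65 F [0.3 0.3 0. ] g 0.246 29.5 q1,q6 [ 1.07 -1.06]
```

In the tool's units: -33.6 mm / 250 = -0.1344, 10 mm / 250 = 0.04.

>>> {"op": "shift_gripper", "data": {"segments": {"steps": [[0.1,0.04,-0.1344,0,0,0,0],[0.1,0.04,-0.1344,0,0,0,0],[0.1,0.04,-0.1344,0,0,0,0],[0.1,0.04,-0.1344,0,0,0,0],[0.1,0.04,-0.1344,0,0,0,0],[0.1,0.032,-0.1344,0,0,0,0],[0.1,0,0,0,0,0,0],[0.1,0,0,0,0,0,0]]}}}

```text
time_s: 26.45
tool_pos: [589.4, 243.3, 121.4]
tcp_rot: [2.227, -2.212, -0.001]
ft_force: [0.4, 0.8, -0.9]
grip_width: 0.243
gripper_force: 29.6
```

```bash
python3 -c "
from h import *
go(590,246,25,0)"
```

```text
d [-2.8 -0.9 96.4] rot [ 0.0026 -0.0013  0.0065] yaw now -179.6 pos [589.4 243.3 121.4] t 26.45 F [ 0.4  0.8 -0.9] g 0.243 29.6 q1,q6 [ 0.7 -0.7]
```

In the tool's units: 25 mm / 250 = 0.1, 20 mm / 250 = 0.08.

>>> {"op": "shift_gripper", "data": {"segments": {"steps": [[0.1,-0.0112,-0.0036,0.1,0,0,0],[0.1,0,0,0.1,0,0,0],[0.1,0,0,0.08,0,0,0],[0.1,0,0,0.056,0,0,0],[0.1,0,0,0.024,0,0,0],[0.1,0,0,0.008,0,0,0],[0.1,0,0,0,0,0,0],[0.1,0,0,0,0,0,0]]}}}

```text
time_s: 27.25
tool_pos: [590.9, 247.2, 32.3]
tcp_rot: [-2.229, 2.211, -0.001]
ft_force: [-0.6, 0.6, -0.6]
grip_width: 0.246
gripper_force: 29.6
```

>>> {"op": "shift_gripper", "data": {"segments": {"steps": [[0.1,0,0,0.004,0,0,0],[0.1,0,0,0.004,0,0,0],[0.1,0,0,0,0,0,0],[0.1,0,0,0,0,0,0]]}}}

```text
time_s: 27.65
tool_pos: [590.4, 246.8, 29.0]
tcp_rot: [2.23, -2.213, -0.0]
ft_force: [-0.9, -0.0, -0.4]
grip_width: 0.243
gripper_force: 29.6
```

>>> {"op": "shift_gripper", "data": {"segments": {"steps": [[0.1,0,0,0.004,0,0,0],[0.1,0,0,0.004,0,0,0],[0.1,0,0,0,0,0,0],[0.1,0,0,0,0,0,0]]}}}

```text
time_s: 28.05
tool_pos: [590.3, 246.8, 26.9]
tcp_rot: [2.23, -2.212, -0.0]
ft_force: [-0.1, 0.6, -0.6]
grip_width: 0.245
gripper_force: 29.6
```

>>> {"op": "shift_gripper", "data": {"segments": {"steps": [[0.1,0,0,0.0028,0,0,0],[0.1,0,0,0.0028,0,0,0],[0.1,0,0,0,0,0,0],[0.1,0,0,0,0,0,0]]}}}

```text
time_s: 28.45
tool_pos: [590.4, 246.9, 25.6]
tcp_rot: [2.23, -2.213, -0.0]
ft_force: [-0.5, 0.8, -1.2]
grip_width: 0.243
gripper_force: 29.6
```

>>> {"op": "shift_gripper", "data": {"segments": {"steps": [[0.1,0,0,0.0016,0,0,0],[0.1,0,0,0.0016,0,0,0],[0.1,0,0,0,0,0,0],[0.1,0,0,0,0,0,0]]}}}

```text
time_s: 28.85
tool_pos: [590.4, 246.8, 25.0]
tcp_rot: [-2.23, 2.212, -0.0]
ft_force: [-0.4, -0.2, 1.1]
grip_width: 0.242
gripper_force: 29.8
```

Careful with the scale: shifts go in shares of 250 mm and turns go in shares of 2 pi rad. That gives: 0.5 mm / 250 = 0.002, 0.4 mm / 250 = 0.0016.

>>> {"op": "shift_gripper", "data": {"segments": {"steps": [[0.1,0,0,0.002,0,0,0],[0.1,0,0,0.0016,0,0,0],[0.1,0,0,0,0,0,0]]}}}

```text
time_s: 29.15
tool_pos: [590.5, 246.9, 25.0]
tcp_rot: [-2.23, 2.212, -0.0]
ft_force: [-3.5, -1.3, 5.4]
grip_width: 0.246
gripper_force: 30.3
```

>>> {"op": "shift_gripper", "data": {"segments": {"steps": [[0.35,0,0,0,0,0,0],[0.45,0,0,0,0,0,0],[0.45,0,0,0,0,0,0],[0.45,0,0,-0.04,0,0,0],[0.45,0,0,-0.12,0,0,0],[0.45,0,0,-0.14,0,0,0],[0.45,0,0,-0.12,0,0,0],[0.85,0,0,0,0,0,0]]}}}

```text
time_s: 29.95
tool_pos: [592.9, 247.8, 136.0]
tcp_rot: [-2.224, 2.206, -0.005]
ft_force: [1.2, 0.8, 0.2]
grip_width: 0.603
gripper_force: 0.0
```

```bash
python3 -c "
from h import *
go(403.2,150.2,12,0)"
```

```text
d [ 96.6 191.5 121.9] rot [-0.0089  0.0044  0.0083] yaw now -179.5 pos [592.9 247.8 136. ] t 29.95 F [1.2 0.8 0.2] g 0.603 0.0 q1,q6 [ 0.71 -0.7 ]
```

In the tool's units: 31.8 mm / 250 = 0.1272, 20 mm / 250 = 0.08.

>>> {"op": "shift_gripper", "data": {"segments": {"steps": [[0.9,0.064,0.1272,0,0,0,0],[0.9,0.064,0.1272,0,0,0,0],[0.9,0.064,0.1272,0,0,0,0],[0.9,0.064,0.1272,0,0,0,0],[0.9,0.064,0.1272,0,0,0,0],[0.9,0.064,0.1272,0,0,0,0],[0.9,0,0,0.08,0,0,0],[0.9,0,0,0,0,0,0]]}}}

```text
time_s: 30.75
tool_pos: [399.1, 148.9, 107.8]
tcp_rot: [2.231, -2.212, -0.002]
ft_force: [-0.9, 0.5, -0.7]
grip_width: 0.9
gripper_force: 0.0
```

```bash
python3 -c "
from h import *
go(403.2,150.2,6,0)"
```

```text
d [ -1.2  -4.2 101.8] rot [0.0011 0.0007 0.0084] yaw now -179.5 pos [399.1 148.9 107.8] t 30.75 F [-0.9  0.5 -0.7] g 0.9 0.0 q1,q6 [ 0.84 -0.83]
```

In the tool's units: 30 mm / 250 = 0.12, 20 mm / 250 = 0.08, 0.008 rad / 6.2832 = 0.0013.

>>> {"op": "shift_gripper", "data": {"segments": {"steps": [[0.9,-0.0048,-0.0168,0.12,0,0,0.0013],[0.9,0,0,0.12,0,0,0],[0.9,0,0,0.08,0,0,0],[0.9,0,0,0.048,0,0,0],[0.9,0,0,0.02,0,0,0],[0.9,0,0,0,0,0,0],[0.9,0,0,0,0,0,0]]}}}

```text
time_s: 31.45
tool_pos: [405.2, 151.0, 13.1]
tcp_rot: [-2.221, 2.22, -0.001]
ft_force: [0.9, -0.3, 0.9]
grip_width: 0.9
gripper_force: 0.0
```

```bash
python3 -c "
from h import *
go(403.2,150.2,6,0)"
```

```text
d [0.8 2.1 7.1] rot [-0.0013  0.0007  0.0001] yaw now -180.0 pos [405.2 151.   13.1] t 31.45 F [ 0.9 -0.3  0.9] g 0.9 0.0 q1,q6 [ 0.83 -0.83]
```

>>> {"op": "shift_gripper", "data": {"segments": {"steps": [[0.7,0,0,0,0,0,0],[0.6,0,0,0,0,0,0],[0.5,0,0,0,0,0,0],[0.4,0,0,0,0,0,0],[0.4,0,0,0,0,0,0]]}, "squeeze": 25}}

```text
time_s: 31.95
tool_pos: [405.0, 150.9, 12.9]
tcp_rot: [-2.221, 2.22, -0.0]
ft_force: [-1.6, 0.3, 6.5]
grip_width: 0.554
gripper_force: 25.6
```

```bash
python3 -c "
from h import *
go(630.7,0,90,0)
import cv2
c=camera('top');s=camera('side')
cv2.imwrite('pics/t4.png',np.hstack([cv2.resize(c['pixels'][105:255,110:210],None,fx=4,fy=4),cv2.resize(s['pixels'][180:280,230:296],None,fx=6,fy=6)]))"
```

```text
d [ 150.9 -225.8  -76.9] rot [-0.0011  0.0007  0.0002] yaw now -180.0 pos [405.  150.9  12.9] t 31.95 F [-1.6  0.3  6.5] g 0.554 25.6 q1,q6 [ 0.83 -0.83]
```

View pics/t4.png

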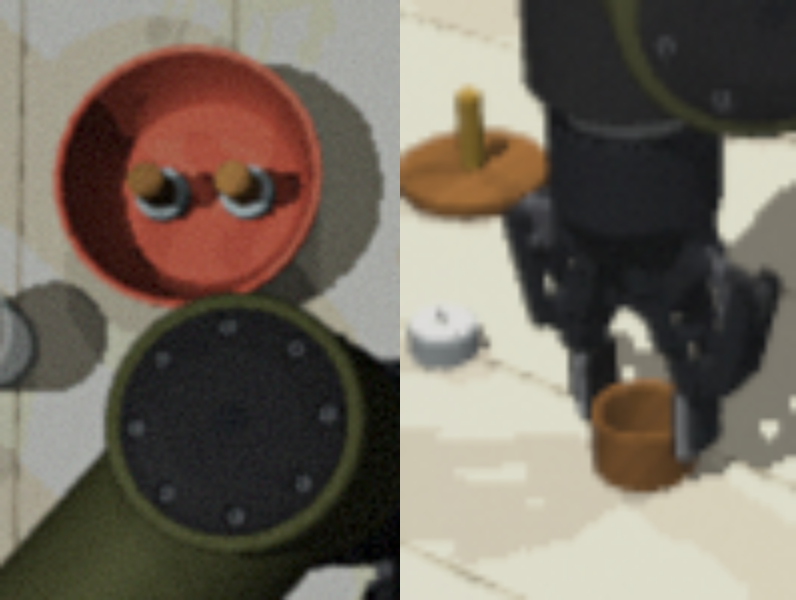

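Both stoppers stand in the bowl, at (155,190) and (243,187) in the top crop, and the ring is gripped level. Next I'll lift it over the stand.

In the tool's units: -35 mm / 250 = -0.14, -30 mm / 250 = -0.12.

>>> {"op": "shift_gripper", "data": {"segments": {"steps": [[0.4,0,0,-0.04,0,0,0],[0.4,0,0,-0.12,0,0,0],[0.4,0,0,-0.14,0,0,0],[0.4,0,0,-0.12,0,0,0],[0.4,0.076,-0.112,0,0,0,0],[0.4,0.076,-0.112,0,0,0,0],[0.4,0.076,-0.112,0,0,0,0],[0.4,0.076,-0.112,0,0,0,0]]}}}

```text
time_s: 32.85
tool_pos: [517.6, 73.7, 117.3]
tcp_rot: [-2.221, 2.221, 0.0]
ft_force: [0.2, 0.7, 0.6]
grip_width: 0.558
gripper_force: 26.0
```

>>> {"op": "shift_gripper", "data": {"segments": {"steps": [[0.4,0.076,-0.112,0,0,0,0],[0.4,0.076,-0.112,0,0,0,0],[0.4,0.076,-0.112,0,0,0,0],[0.4,0.072,-0.112,0,0,0,0],[0.4,0,0,0,0,0,0],[0.4,0,0,0,0,0,0]]}}}

```text
time_s: 33.45
tool_pos: [628.5, -1.0, 116.1]
tcp_rot: [2.219, -2.222, -0.002]
ft_force: [-0.5, 0.6, -0.4]
grip_width: 0.556
gripper_force: 26.0
```

```bash
python3 -c "
from h import *
go(630.7,0.7,24,0)
import cv2
s=camera('side')
cv2.imwrite('pics/s5.png',cv2.resize(s['pixels'][130:240,190:300],None,fx=5,fy=5))"
```

```text
d [-1.8 -2.4 92.1] rot [ 0.0018 -0.0003 -0.0013] yaw now 179.9 pos [628.5  -1.  116.1] t 33.45 F [-0.5  0.6 -0.4] g 0.556 26.0 q1,q6 [ 0.32 -0.32]
```

View pics/s5.png

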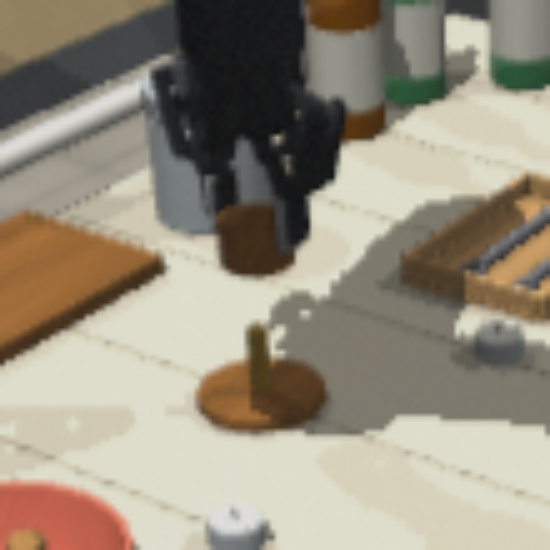

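The ring at (257,238) hangs directly above the post at (257,330). Next I'll lower it.

In the tool's units: 20 mm / 250 = 0.08, 12 mm / 250 = 0.048.

>>> {"op": "shift_gripper", "data": {"segments": {"steps": [[0.4,-0.0072,-0.0096,0.04,0,0,0],[0.4,0,0,0.08,0,0,0],[0.4,0,0,0.08,0,0,0],[0.4,0,0,0.08,0,0,0],[0.4,0,0,0.048,0,0,0],[0.4,0,0,0.016,0,0,0],[0.4,0,0,0,0,0,0],[0.4,0,0,0,0,0,0]]}}}

```text
time_s: 34.3
tool_pos: [631.6, 1.6, 32.2]
tcp_rot: [-2.221, 2.22, -0.002]
ft_force: [0.7, -0.4, 0.7]
grip_width: 0.561
gripper_force: 26.0
```

>>> {"op": "shift_gripper", "data": {"segments": {"steps": [[0.4,0,0,0.006,0,0,0],[0.4,0,0,0.004,0,0,0],[0.4,0,0,0,0,0,0],[0.4,0,0,0,0,0,0]]}}}

```text
time_s: 34.7
tool_pos: [631.0, 1.4, 28.5]
tcp_rot: [-2.221, 2.221, -0.0]
ft_force: [-0.6, -0.4, -0.3]
grip_width: 0.554
gripper_force: 26.0
```

In the tool's units: 2 mm / 250 = 0.008, 1.5 mm / 250 = 0.006.

>>> {"op": "shift_gripper", "data": {"segments": {"steps": [[0.4,0,0,0.008,0,0,0],[0.4,0,0,0.006,0,0,0],[0.4,0,0,0,0,0,0],[0.4,0,0,0,0,0,0]]}}}

```text
time_s: 35.1
tool_pos: [630.9, 1.3, 24.8]
tcp_rot: [2.221, -2.221, -0.0]
ft_force: [0.7, -0.9, -0.4]
grip_width: 0.555
gripper_force: 26.0
```

>>> {"op": "shift_gripper", "data": {"segments": {"steps": [[0.4,0,0,0.0032,0,0,0],[0.4,0,0,0.0028,0,0,0],[0.4,0,0,0,0,0,0],[0.4,0,0,0,0,0,0]]}}}

```text
time_s: 35.5
tool_pos: [630.9, 1.4, 23.3]
tcp_rot: [2.221, -2.221, -0.0]
ft_force: [-0.6, 0.1, -0.5]
grip_width: 0.555
gripper_force: 26.0
```

In the tool's units: 0.6 mm / 250 = 0.0024, 0.5 mm / 250 = 0.002.

>>> {"op": "shift_gripper", "data": {"segments": {"steps": [[0.4,0,0,0.0024,0,0,0],[0.4,0,0,0.002,0,0,0],[0.4,0,0,0,0,0,0],[0.4,0,0,0,0,0,0]]}}}

```text
time_s: 35.9
tool_pos: [631.1, 1.3, 23.0]
tcp_rot: [-2.221, 2.221, -0.001]
ft_force: [-2.2, -0.1, 5.0]
grip_width: 0.559
gripper_force: 26.4
```

Contact shows about 5 N, so I'll release, lift and back off for a last look.

In the tool's units: -35 mm / 250 = -0.14, -30 mm / 250 = -0.12.

>>> {"op": "shift_gripper", "data": {"segments": {"steps": [[0.65,0,0,0,0,0,0],[0.75,0,0,0,0,0,0],[0.75,0,0,0,0,0,0],[0.75,0,0,-0.04,0,0,0],[0.75,0,0,-0.12,0,0,0],[0.75,0,0,-0.14,0,0,0],[0.75,0,0,-0.14,0,0,0],[0.75,0,0,-0.12,0,0,0]]}}}

```text
time_s: 36.7
tool_pos: [631.3, 1.2, 165.4]
tcp_rot: [-2.22, 2.22, -0.002]
ft_force: [-0.1, -0.1, 0.4]
grip_width: 0.752
gripper_force: 0.0
```

>>> {"op": "shift_gripper", "data": {"segments": {"steps": [[0.75,0,0.12,0,0,0,0],[0.75,0,0.12,0,0,0,0],[0.75,0,0.12,0,0,0,0],[0.75,0,0.12,0,0,0,0],[0.75,0,0.12,0,0,0,0],[0.75,0,0.12,0,0,0,0],[0.75,0,0,0,0,0,0],[0.75,0,0,0,0,0,0]]}}}

```text
time_s: 37.5
tool_pos: [451.1, 1.5, 163.6]
tcp_rot: [-2.22, 2.219, -0.002]
ft_force: [-0.1, 0.6, 0.6]
grip_width: 0.752
gripper_force: 0.0
```

```bash
python3 -c "
from h import *
import cv2
c=camera('top');s=camera('side')
cv2.imwrite('pics/end.png',np.vstack([cv2.resize(c['pixels'][100:215,80:480],None,fx=2,fy=2),cv2.resize(s['pixels'][150:310,140:380],None,fx=2.2,fy=2.2)[:352].copy() if 0 else np.pad(cv2.resize(s['pixels'][150:310,140:380],None,fx=2.2,fy=2.2),((0,0),(0,272),(0,0)))]))"
```

```text
(no output)
```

View pics/end.png

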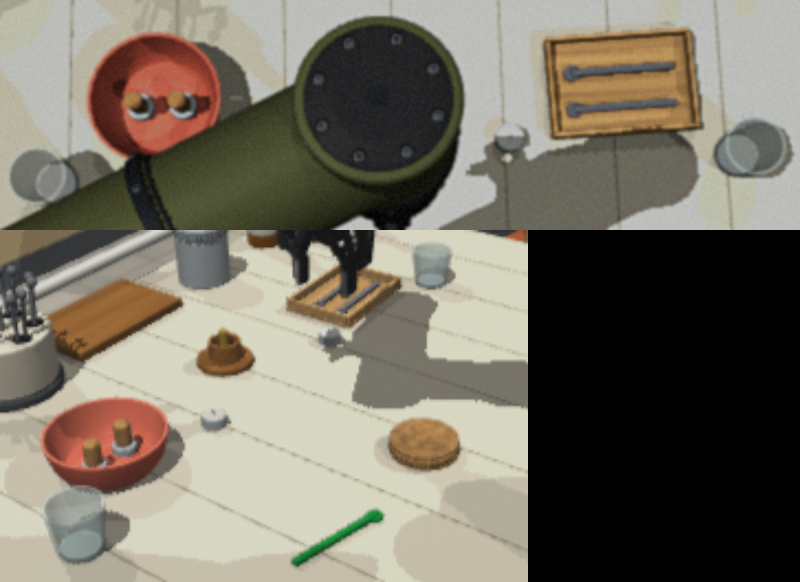

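The ring sits flat on the stand around the post at (225,350). Both stirrers are in the tray, both stoppers stand in the bowl, and the tumblers haven't moved.

```bash
python3 -c "
from rig import job
print(job.finish_job())"
```

```text
the job is handed in; nothing more can be done
None
```

I handed the job in after about 38 s of robot time: both stirrers lie lengthwise in the tray, both stoppers stand in the bowl, and the ring sits on its stand. The tumblers look untouched in the last pictures; no verdict came back.

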